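# Zero a board deburrer and set its disc gap

### The arm

A 6-joint arm with a two-finger parallel gripper is mounted at the origin on the work surface. World frame = base frame: x ahead of the robot, y to its left, z up, the work surface at z = 0. Lengths are in m, angles in rad, forces in N, time in s.
With the tool pointing down it reaches from about 0.325 to 0.775 m from the base axis. Payload 5.5 kg.
Tool frame: the origin (TCP) lies at the very end of the fingers, on their centre line; the grasp point (between the pads) lies 19 mm behind it (bot.grasp_offset is the distance from the TCP to the grasp point, in m); z points along the fingers, y is the line along which they close (so a half turn about z gives the same grasp; the last joint's range is limited). The gripper opens to 88 mm and grips with 3 to 60 N. Pads are 20 mm wide; open, the fingers measure 115 mm over their backs; the gripper's body (75 mm by 178 mm) begins 61 mm behind the grasp point.
Start: joints at [1.28, 0.091, 1.231, -0, 1.82, -0.057], TCP at [0.139, 0.584, 0.223] pointing down, gripper open.
Joint ranges: [-2.87, 2.87], [-0.86, 2.18], [0.17, 2.46], [-1.51, 4.65], [0.06, 2.69], [-2.65, 2.65]. Speed limits (rad/s): [2.57, 2.57, 3.01, 3.14, 3.14, 3.14].

### API

Orientations are given as [roll, pitch, yaw] about the fixed x, y, z axes, in that order (R = Rz(yaw) Ry(pitch) Rx(roll)).
In Python, from workcell import bot gives the robot as it stands.
- The arm moves only by the tool jog_arm, never from a script. Its argument "rows" is a list of rows, each an object with "jaw": the closure, from 0 (fully open) to 1 (shut); "delta_pos": the shift along the tool's x, y, z normalised to -1 to 1, where 1 is 200 mm, a list of three; "yaw": the turn about the tool's z normalised to -1 to 1, where 1 is 360 degrees. In form: [{"jaw": jaw, "delta_pos": [tx, ty, tz], "yaw": yaw}, ...]. A call has 1 to 10 rows; each row is the pose to reach, as a shift and turn from the pose commanded when the call began, along the tool's axes at that moment, turning the shorter way round; what a row does not reach only later rows make up. A row lasts 1/8 s, in which the tool goes at most 62.5 mm and 10.7 degrees, less where a joint would pass 70% of its speed; a pose out of reach is approached as far as the arm can. A call with a number of a shift or a turn outside -1 to 1 is refused whole. A call with a gripper value outside its range is refused whole. The fingers move at their own pace and stop on an object; the grip force is fixed at half the most. Time passes only in rows, so rows that repeat a pose let the fingers close. It gives the time, the measured TCP pose, the force, the opening and the grip force at its end, in the units of the state.
- bot.read_state(): the state, without advancing time (a new reading comes with each control period).
- bot.grab_frame(name): name is "scene" or "top" or "wrist"; returns a dict with "img" (420x560x3 uint8, red, green, blue), "camera_matrix" (3x3 intrinsics, pixels), "D" ([k1, k2, p1, p2, k3] as OpenCV has them; the pictures are not rectified), "pose" (4x4, takes a point from camera to world coordinates). Camera axes: x right, y down, z forward; pixel columns grow to the right and rows downward; lengths in m; the calibration is good to about 2 mm. A picture is of the moment at which its call begins. There is no depth.
- bot.hand_in(): hands the job in; it is judged then, once.
The state is a dict: "clock": time; "qpos": joint angles; "joint_velocities": joint speeds; "effort": joint torques, N m; "position": TCP position; "tcp_rot": TCP orientation; "wrist_force": force on the tool from outside, world axes, zero at the start; "moment": the same for the moment, N m; "gripper_width": finger opening in m; "grasp_force": force on a finger pad.
Only numpy, scipy, OpenCV 4.12 (cv2) and the standard library are available. Lean on these libraries where they do the work, as an engineer would, in place of code of your own. Each camera call takes 0.05 s, during which the arm holds its last target. There are 200 camera calls.

### The job

Set the gap of the small bench deburrer: turn the ring on its top clockwise until you feel the two grinding discs just touch, without forcing it, then back it off five clicks. Then push the red lock lever at its side all the way over to its other end, and leave the other things on the board where they are.

Things in the scene. Friction and masses are not known exactly. Their poses are not given: they have to be found in the camera images.
- ring (a joint): angle of the ring, rad, 0 to 2.9; grows clockwise seen from above, which closes the discs. Clicks are 12 degrees (0.209 rad) apart; it rests at whole multiples of 0.209. It starts at 0.75 to 1.0 and turns with up to about 0.15 N m as it clicks. Five clicks back from touching, it rests 4 to 5 pitches before the touching angle (the first click is a part one).
- ring_grip (a point): on the ring's axis, in the black grip bar on top of the ring, 14 mm below the bar's top. The bar is 66 mm long (the point's x axis), 14 mm wide (y) and stands 36 mm above the aluminium ring (72 mm across), whose top is 22 mm below this point; a white mark lies on the bar's -x end. The point turns with the ring; its z is the turning axis, up.
- grinder: the deburrer: blue C-frame on a grey base plate 150 x 220 mm; origin under the ring's axis, at the plate's underside, 12 mm above the table top; z up, x to its rear column; it stays put, 166 mm high. Its discs touch at a ring angle of 1.3 to 2.2 rad (unknown wear, not on a click); from there the ring's torque climbs by about 3.5 N m per rad, and more than 0.5 N m from the discs harms them.
- lock (a joint): lock lever's angle, rad: starts at 0 to 0.1 (leaning to the grinder's -x, unlocked); swings to 1.0 (leaning to +x, locked) and stays where it is left. A light push of a few newtons moves it.
- lock_tip (a point): centre of the red ball (26 mm across) on the lock lever's end, 70 mm from its pivot, which lies 46 mm above the table top in a dark block. It stands 105 mm from the ring's axis, on the grinder's -y side; the lever swings in the grinder's x-z plane.
- spinner_a: green three-lobed circuit board lying beside the deburrer, 90 mm across, 4 mm thick; origin under its centre; leave alone
- spinner_b: a second such board; leave alone
- tape: roll of black tape lying flat, 90 mm across, 18 mm high; leave alone
- spool: upright solder spool, 54 mm across, 44 mm high; leave alone
- driver: screwdriver lying on the board; leave alone
- jar: small jar, 50 mm across, 60 mm high; leave alone
- flux: small flux bottle, 36 mm across, 90 mm high; leave alone

How it is judged:
On the way, in this order (a step that is already met when the one before it is completed fails the run):
1. the discs touch (the pin inside the ring, ring_c2, meets the discs' springy stop, meet_c0, both 20 mm from the axis) (contact force between ring_c2 and meet_c0 above 1 N), for 0.1 s.
2. the ring is backed off five clicks and let go, the lever still unlocked: 3.85 to 5.55 click pitches before the touching angle (pin and stop 21.0 to 26.7 mm apart) (distance between ring_c2 and meet_c0 between 0.02103 and 0.02673 m and value of joint lock below 0.3 rad and contact force between the fingers and ring below 0.3 N and velocity of joint ring between -0.1 and 0.1 rad/s), for 0.2 s.
3. the lock lever is pushed over (value of joint lock above 0.85 rad), for 0.1 s.
At the end, for the whole second after the job is handed in: The ring rests five clicks back from where the discs touch (3.85 to 5.55 pitches of 12 degrees), the lock lever is over (joint lock above 0.85 rad), and the ring is at rest (distance between ring_c2 and meet_c0 between 0.02103 and 0.02673 m and value of joint lock above 0.85 rad and velocity of joint ring between -0.1 and 0.1 rad/s).
It fails at once if the discs are forced together (more than 25 N between pin and stop, about 0.5 N m on the ring) (contact force between ring_c2 and meet_c0 above 25 N).
It fails at once if a bystander is moved by more than 20 mm (distance of any of spinner_a, spinner_b, tape, spool, driver, jar, flux from where it was at the start of the episode above 0.02 m).
It also fails if it takes over 70 s, if anything falls off the work surface, if the arm or the gripper's body presses on something with over 40 N, if the wrist force passes 120 N, or if a joint passes its speed limit or range.

## Working session

There is one attempt and no reset: what is moved stays moved. The work goes in short steps, Python scripts to look and compute and a tool call to move; the robot and the scene stay as the last step left them, time stands still between calls to the robot, and variables do not carry over. Pictures are saved under pics/ and viewed, at most 10 in all, crops included, and the job is handed in when it is done.

Besides the shell and the picture viewer there is one more tool, called after "Emit:" by a JSON object that holds its "api" and its "payload", one argument or row to a line. jog_arm: Moves the arm, as the interface text tells. Scaled input: -1 to 1 covers 200 mm each way for a shift and 360 degrees each way for a turn. Its arguments: {"type":"object","properties":{"rows":{"type":"array"}},"required":["rows"]}

```bash
mkdir -p pics
cat > h.py <<'E'
import numpy as np,cv2
from workcell import bot
def snap(n,f):
    d=bot.grab_frame(n); cv2.imwrite('pics/'+f,d['img'][:,:,::-1]); np.savez('pics/'+f+'.npz',K=d['camera_matrix'],D=d['D'],T=d['pose']); return d
def ray(f,uv,z):
    c=np.load('pics/'+f+'.npz'); p=cv2.undistortPoints(np.array([[uv]],float),c['K'],c['D'])[0,0]
    T=c['T']; r=T[:3,:3]@[p[0],p[1],1]; o=T[:3,3]; return o+r*(z-o[2])/r[2]
def proj(f,P):
    c=np.load('pics/'+f+'.npz'); Ti=np.linalg.inv(c['T'])
    return cv2.projectPoints(np.array(P,float).reshape(-1,1,3),cv2.Rodrigues(Ti[:3,:3])[0],Ti[:3,3],c['K'],c['D'])[0][:,0]
def st():
    s=bot.read_state()
    for k in ['clock','position','tcp_rot','wrist_force','moment','gripper_width','grasp_force']: print(k,np.round(s[k],4))
E
python3 - <<'E'
from h import *
a=snap('top','t1.png');b=snap('scene','s1.png');st();print(a['pose'],b['pose'])
E
```

```text
clock 0.1
position [0.1389 0.5834 0.2216]
tcp_rot [-3.1399e+00 -1.0000e-04  2.9078e+00]
wrist_force [-0.3905  0.9617 -0.3701]
moment [-0.0365 -0.0459  0.0351]
gripper_width 0.088
grasp_force 0.0
[[-0.01829958 -0.98698324  0.15977861  0.37717059]
 [-0.99962133  0.01477595 -0.02321361  0.01958092]
 [ 0.02055057 -0.16014291 -0.98687989  1.25374568]
 [ 0.          0.          0.          1.        ]] [[-0.88903736  0.28600461 -0.35751074  0.94622633]
 [ 0.45765304  0.57714451 -0.67635634  0.72298565]
 [ 0.01289433 -0.76492194 -0.64399392  0.80900514]
 [ 0.          0.          0.          1.        ]]
```

View pics/t1.png

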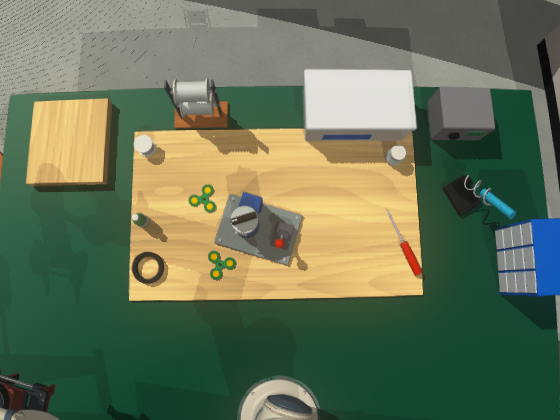

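View pics/s1.png

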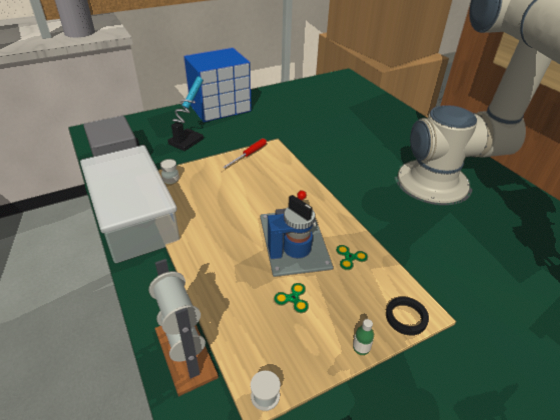

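Top view: the deburrer is at about (258,228), with the ring near (243,218), column at (250,203) and red ball at (280,243). The boards are at (203,198) and (222,265). I'll zoom in.

Run:
```python
from h import *
a=cv2.imread('pics/t1.png')[180:280,200:320]; b=cv2.imread('pics/s1.png')[180:290,230:350]
o=np.hstack([cv2.resize(a,(400,333),interpolation=2),cv2.resize(b,(400,367),interpolation=2)[:333]])
cv2.imwrite('pics/c1.png',o)
```

```text
(no output)
```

View pics/c1.png

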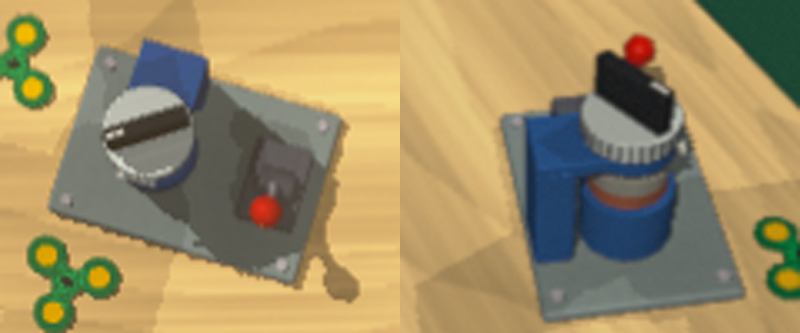

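Run:
```python
from h import *
f=lambda u,v,z:ray('t1.png',(200+u*.3,180+v*.3),z)
C=[f(*c,.022) for c in [(100,45),(345,120),(295,285),(50,210)]]
for c in C: print(c.round(4))
print('side dirs',[np.degrees(np.arctan2(*(C[j]-C[i])[[1,0]])).round(1) for i,j in [(1,0),(2,3),(3,0),(2,1)]],'len',[np.linalg.norm(C[j]-C[i]).round(3) for i,j in [(1,0),(2,3),(3,0),(2,1)]],np.mean(C,0))
a,b=f(107,138,.178),f(187,115,.178);print('bar',a,b,(a+b)/2,np.linalg.norm(b-a),np.degrees(np.arctan2(*(b-a)[[1,0]])))
print('ring c',f(149,134,.142),'ball',f(265,211,.11))
```

```text
[0.6322 0.1287 0.022 ]
[ 0.5635 -0.0812  0.022 ]
[ 0.4234 -0.0352  0.022 ]
[0.49   0.1713 0.022 ]
side dirs [np.float64(71.9), np.float64(72.1), np.float64(-16.7), np.float64(-18.2)] len [np.float64(0.221), np.float64(0.217), np.float64(0.148), np.float64(0.147)] [0.52724993 0.04588951 0.022     ]
bar [0.52897548 0.1096774  0.178     ] [0.54545179 0.049795   0.178     ] [0.53721364 0.0797362  0.178     ] 0.06210773933343278 -74.6160498221791
ring c [0.53668801 0.08027209 0.142     ] ball [ 0.47858699 -0.00891516  0.11      ]
```

The ring axis is at about (0.537, 0.080), the bar runs at -74.6°, and the grinder's yaw is about -17.7°. I'll move above it.

Emit:
{"api": "jog_arm", "payload": {
  "rows": [
    {"jaw":0,"delta_pos":[-1,-0.79,0],"yaw":0},
    {"jaw":0,"delta_pos":[-1,-0.79,0],"yaw":0},
    {"jaw":0,"delta_pos":[-1,-0.79,0],"yaw":0},
    {"jaw":0,"delta_pos":[-1,-0.79,0],"yaw":0},
    {"jaw":0,"delta_pos":[-1,-0.79,0],"yaw":0}
  ]
}}

```text
clock: 0.72
position: [0.299, 0.381, 0.2226]
tcp_rot: [-3.141, 0.001, 2.902]
wrist_force: [-0.3, 0.6, 1.6]
gripper_width: 0.0879
grasp_force: 0.0
```

Emit:
{"api": "jog_arm", "payload": {
  "rows": [
    {"jaw":0,"delta_pos":[-1,-0.79,0],"yaw":0},
    {"jaw":0,"delta_pos":[-1,-0.79,0],"yaw":0},
    {"jaw":0,"delta_pos":[-1,-0.79,0],"yaw":0},
    {"jaw":0,"delta_pos":[-1,-0.79,0],"yaw":0},
    {"jaw":0,"delta_pos":[-1,-0.79,0],"yaw":0}
  ]
}}

```text
clock: 1.35
position: [0.4563, 0.1816, 0.2217]
tcp_rot: [-3.141, -0.001, 2.903]
wrist_force: [-0.5, 0.4, 0.1]
gripper_width: 0.0882
grasp_force: 0.0
```

Emit:
{"api": "jog_arm", "payload": {
  "rows": [
    {"jaw":0,"delta_pos":[-0.3,-0.2,-0.2],"yaw":0.17},
    {"jaw":0,"delta_pos":[-0.3,-0.2,-0.2],"yaw":0.17},
    {"jaw":0,"delta_pos":[-0.3,-0.2,-0.2],"yaw":0.17},
    {"jaw":0,"delta_pos":[-0.3,-0.2,-0.2],"yaw":0.17},
    {"jaw":0,"delta_pos":[-0.3,-0.2,-0.2],"yaw":0.17},
    {"jaw":0,"delta_pos":[-0.3,-0.2,-0.2],"yaw":0.17},
    {"jaw":0,"delta_pos":[-0.3,-0.2,-0.2],"yaw":0.17}
  ]
}}

```text
clock: 2.22
position: [0.5035, 0.1328, 0.2624]
tcp_rot: [-3.141, -0.001, 1.843]
wrist_force: [-0.3, -0.2, -0.5]
gripper_width: 0.0876
grasp_force: 0.0
```

Run:
```python
from h import *
d=snap('wrist','w1.png');st()
```

```text
clock 2.275
position [0.5036 0.1325 0.2624]
tcp_rot [-3.1412e+00 -6.0000e-04  1.8445e+00]
wrist_force [-0.2197 -0.5338  0.2644]
moment [-0.0688  0.0713  0.0263]
gripper_width 0.0879
grasp_force 0.0
```

View pics/w1.png

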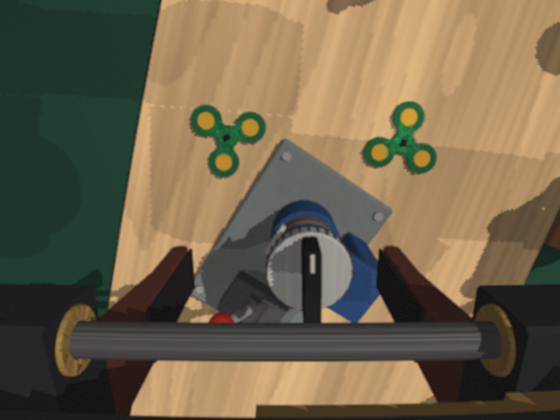

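The wrist view shows the bar running vertically at u≈311, with its white-marked end at (311,240) and the ring spanning u 268–351.

Run:
```python
from h import *
a=ray('w1.png',(311,240),.178);b=ray('w1.png',(312,310),.178);d=b-a
print(a,b,np.degrees(np.arctan2(d[1],d[0])))
l,r=ray('w1.png',(267,272),.142),ray('w1.png',(352,272),.142);print(l,r,(l+r)/2,np.linalg.norm(l-r))
print('center est',a+d/np.linalg.norm(d)*.033)
```

```text
[0.52483805 0.12312259 0.178     ] [0.54162034 0.06980645 0.178     ] -72.52759362788728
[0.50355922 0.07459467 0.142     ] [0.57208761 0.09358393 0.142     ] [0.53782341 0.0840893  0.142     ] 0.07111070328562463
center est [0.53474619 0.09164516 0.178     ]
```

Run:
```python
from h import *
c=np.array([.537,.081]);an=np.radians(-73.5);R=np.array([[np.cos(an),-np.sin(an)],[np.sin(an),np.cos(an)]])
t=np.linspace(0,6.283,60)
circ=np.c_[c+.036*np.c_[np.cos(t),np.sin(t)],np.full(60,.142)]
bar=np.array([[-33,-7],[33,-7],[33,7],[-33,7]])/1e3@R.T+c
out=[]
for f,(u,v,w,h) in [('t1.png',(215,190,60,60)),('w1.png',(230,190,150,150))]:
    s=400/w;im=cv2.resize(cv2.imread('pics/'+f)[v:v+h,u:u+w],(400,400),interpolation=2)
    for P,col in [(circ,(0,0,255)),(np.c_[bar,np.full(4,.178)],(0,255,0))]:
        q=(proj(f,P)-[u,v]+.5)*s; cv2.polylines(im,[q.astype(int)],True,col,1)
    out.append(im)
cv2.imwrite('pics/o1.png',np.hstack(out))
```

```text
(no output)
```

View pics/o1.png

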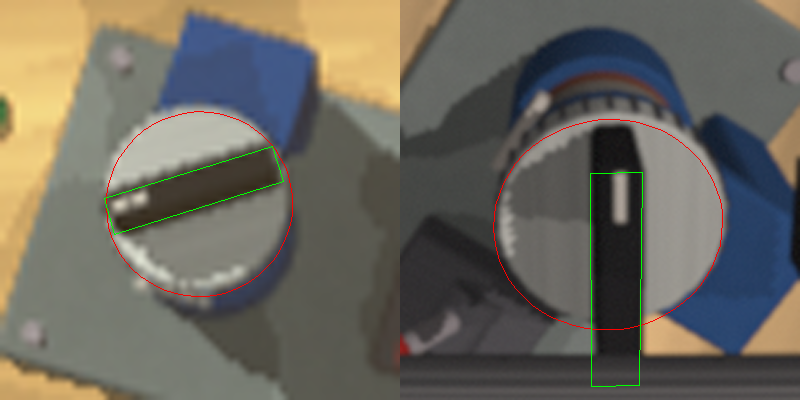

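The overlay matches, with the ring axis at (0.537, 0.081). Next I'll move over it, descend and close.

Emit:
{"api": "jog_arm", "payload": {
  "rows": [
    {"jaw":0,"delta_pos":[-0.293,0.091,0],"yaw":0},
    {"jaw":0,"delta_pos":[-0.293,0.091,0],"yaw":0},
    {"jaw":0,"delta_pos":[-0.293,0.091,0.2],"yaw":0},
    {"jaw":0,"delta_pos":[-0.293,0.091,0.4],"yaw":0},
    {"jaw":0,"delta_pos":[-0.293,0.091,0.567],"yaw":0},
    {"jaw":0,"delta_pos":[-0.293,0.091,0.567],"yaw":0}
  ]
}}

```text
clock: 3.02
position: [0.5351, 0.0801, 0.1461]
tcp_rot: [-3.136, -0.002, 1.842]
wrist_force: [0.3, 0.1, 0.1]
gripper_width: 0.0879
grasp_force: 0.0
```

Emit:
{"api": "jog_arm", "payload": {
  "rows": [
    {"jaw":1,"delta_pos":[0,0,0],"yaw":0},
    {"jaw":1,"delta_pos":[0,0,0],"yaw":0},
    {"jaw":1,"delta_pos":[0,0,0],"yaw":0},
    {"jaw":1,"delta_pos":[0,0,0],"yaw":0},
    {"jaw":1,"delta_pos":[0,0,0],"yaw":0},
    {"jaw":1,"delta_pos":[0,0,0],"yaw":0},
    {"jaw":1,"delta_pos":[0,0,0],"yaw":0},
    {"jaw":1,"delta_pos":[0,0,0],"yaw":0}
  ]
}}

```text
clock: 4.03
position: [0.5391, 0.0794, 0.1492]
tcp_rot: [3.137, 0.001, 1.84]
wrist_force: [6.8, 2.0, -0.9]
gripper_width: 0.0136
grasp_force: 30.0
```

```bash
python3 -c "
from h import *
st()"
```

```text
clock 4.025
position [0.5391 0.0794 0.1492]
tcp_rot [3.1366e+00 7.0000e-04 1.8396e+00]
wrist_force [ 6.8354  1.9767 -0.8993]
moment [ 0.02   -0.9718 -0.013 ]
gripper_width 0.0136
grasp_force 29.9702
```

Emit:
{"api": "jog_arm", "payload": {
  "rows": [
    {"jaw":1,"delta_pos":[0,0.015,0],"yaw":0},
    {"jaw":1,"delta_pos":[0,0.015,0],"yaw":0},
    {"jaw":1,"delta_pos":[0,0.015,0],"yaw":0}
  ]
}}

```text
clock: 4.4
position: [0.5393, 0.0795, 0.1492]
tcp_rot: [-3.14, 0.0, 1.839]
wrist_force: [-5.1, -3.3, 1.3]
gripper_width: 0.0139
grasp_force: 30.0
```

```bash
python3 -c "
from h import *
st()"
```

```text
clock 4.4
position [0.5393 0.0795 0.1492]
tcp_rot [-3.1397e+00  4.0000e-04  1.8393e+00]
wrist_force [-5.0785 -3.29    1.2861]
moment [-0.5742  0.8869 -0.0101]
gripper_width 0.0139
grasp_force 29.9691
```

Emit:
{"api": "jog_arm", "payload": {
  "rows": [
    {"jaw":1,"delta_pos":[0,0,0],"yaw":0.008333},
    {"jaw":1,"delta_pos":[0,0,0],"yaw":0.008333},
    {"jaw":1,"delta_pos":[0,0,0],"yaw":0.008333}
  ]
}}

```text
clock: 4.78
position: [0.5392, 0.0794, 0.1492]
tcp_rot: [-3.139, 0.001, 1.787]
wrist_force: [-4.6, -3.0, 2.3]
gripper_width: 0.0136
grasp_force: 30.0
```

```bash
python3 -c "
from h import *
st()"
```

```text
clock 4.775
position [0.5392 0.0794 0.1492]
tcp_rot [-3.1393e+00  5.0000e-04  1.7870e+00]
wrist_force [-4.5659 -2.9915  2.3287]
moment [-0.6369  0.8945  0.017 ]
gripper_width 0.0136
grasp_force 29.972
```

Emit:
{"api": "jog_arm", "payload": {
  "rows": [
    {"jaw":1,"delta_pos":[0,0,0],"yaw":0.008333},
    {"jaw":1,"delta_pos":[0,0,0],"yaw":0.008333},
    {"jaw":1,"delta_pos":[0,0,0],"yaw":0.008333}
  ]
}}

```text
clock: 5.15
position: [0.539, 0.0794, 0.1492]
tcp_rot: [-3.139, 0.001, 1.735]
wrist_force: [-4.6, -3.0, 2.3]
gripper_width: 0.0139
grasp_force: 30.0
```

```bash
python3 -c "
from h import *
st()"
```

```text
clock 5.15
position [0.539  0.0794 0.1492]
tcp_rot [-3.1390e+00  6.0000e-04  1.7346e+00]
wrist_force [-4.6404 -3.0028  2.3472]
moment [-0.6336  1.0623  0.0118]
gripper_width 0.0139
grasp_force 29.9718
```

```bash
cat >> h.py <<'E'
def m():
    s=bot.read_state(); print('t',round(float(s['clock']),2),'yaw',np.degrees(s['tcp_rot'][2]).round(2),'F',np.round(s['wrist_force'],1),'M',np.round(s['moment'],3),'e6',np.round(s['effort'][5],3))
E
python3 -c "
from h import *
m()"
```

```text
t 5.15 yaw 99.39 F [-4.6 -3.   2.3] M [-0.634  1.062  0.012] e6 -0.01
```

Emit:
{"api": "jog_arm", "payload": {
  "rows": [
    {"jaw":1,"delta_pos":[0,-0.006,0],"yaw":0.008333},
    {"jaw":1,"delta_pos":[0,-0.006,0],"yaw":0.008333},
    {"jaw":1,"delta_pos":[0,-0.006,0],"yaw":0.008333}
  ]
}}

```text
clock: 5.52
position: [0.5388, 0.0794, 0.1492]
tcp_rot: [-3.141, 0.001, 1.683]
wrist_force: [-2.0, -3.0, 0.6]
gripper_width: 0.0143
grasp_force: 30.0
```

```bash
python3 -c "
from h import *
m()"
```

```text
t 5.53 yaw 96.44 F [-2.  -3.   0.6] M [-0.685  0.43   0.026] e6 -0.02
```

Emit:
{"api": "jog_arm", "payload": {
  "rows": [
    {"jaw":1,"delta_pos":[0,0,0],"yaw":0.008333},
    {"jaw":1,"delta_pos":[0,0,0],"yaw":0.008333},
    {"jaw":1,"delta_pos":[0,0,0],"yaw":0.008333}
  ]
}}

```text
clock: 5.9
position: [0.5386, 0.0794, 0.1492]
tcp_rot: [-3.141, 0.001, 1.631]
wrist_force: [-2.2, -4.2, 0.9]
gripper_width: 0.0141
grasp_force: 30.0
```

```bash
python3 -c "
from h import *
m()
snap('top','t2.png')
im=cv2.imread('pics/t2.png')[180:280,190:310];cv2.imwrite('pics/c2.png',cv2.resize(im,(720,600),interpolation=2))"
```

```text
t 5.9 yaw 93.47 F [-2.2 -4.2  0.9] M [-0.873  0.691 -0.088] e6 -0.083
```

View pics/c2.png

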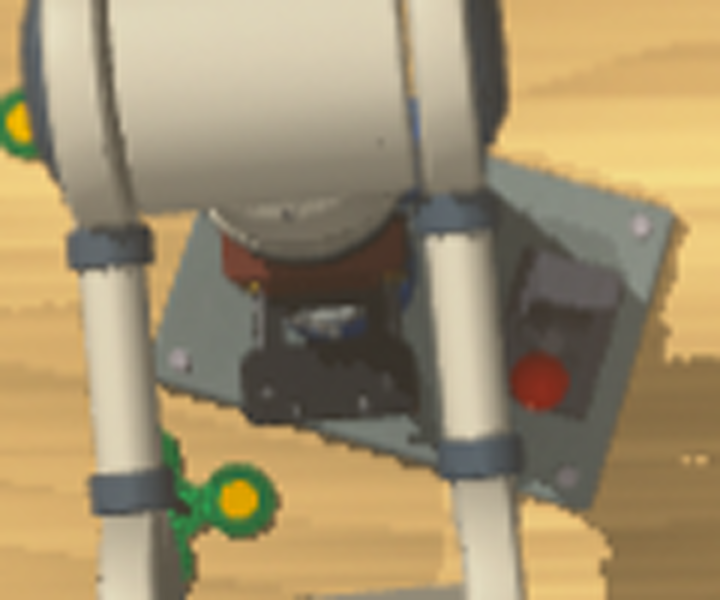

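Emit:
{"api": "jog_arm", "payload": {
  "rows": [
    {"jaw":1,"delta_pos":[0.003,-0.003,0],"yaw":0.008333},
    {"jaw":1,"delta_pos":[0.003,-0.003,0],"yaw":0.008333},
    {"jaw":1,"delta_pos":[0.003,-0.003,0],"yaw":0.008333}
  ]
}}

```text
clock: 6.32
position: [0.5384, 0.0794, 0.1492]
tcp_rot: [3.141, 0.002, 1.579]
wrist_force: [-1.4, -6.3, 1.0]
gripper_width: 0.0137
grasp_force: 30.0
```

```bash
python3 -c "
from h import *
m()"
```

```text
t 6.33 yaw 90.45 F [-1.4 -6.3  1. ] M [-1.126  0.484 -0.016] e6 -0.028
```

Emit:
{"api": "jog_arm", "payload": {
  "rows": [
    {"jaw":1,"delta_pos":[0,0,0],"yaw":0.005556},
    {"jaw":1,"delta_pos":[0,0,0],"yaw":0.005556},
    {"jaw":1,"delta_pos":[0,0,0],"yaw":0.005556}
  ]
}}

```text
clock: 6.7
position: [0.5383, 0.0794, 0.1492]
tcp_rot: [3.141, 0.002, 1.544]
wrist_force: [-2.6, -6.3, 0.8]
gripper_width: 0.0137
grasp_force: 30.0
```

```bash
python3 -c "
from h import *
m()"
```

```text
t 6.7 yaw 88.45 F [-2.6 -6.3  0.8] M [-1.095  0.476 -0.042] e6 -0.006
```

Emit:
{"api": "jog_arm", "payload": {
  "rows": [
    {"jaw":1,"delta_pos":[-0.008,-0.003,0],"yaw":0.005556},
    {"jaw":1,"delta_pos":[-0.008,-0.003,0],"yaw":0.005556},
    {"jaw":1,"delta_pos":[-0.008,-0.003,0],"yaw":0.005556}
  ]
}}

```text
clock: 7.08
position: [0.5381, 0.0793, 0.1492]
tcp_rot: [3.14, -0.001, 1.509]
wrist_force: [4.2, 0.9, -0.6]
gripper_width: 0.014
grasp_force: 30.0
```

```bash
python3 -c "
from h import *
m()"
```

```text
t 7.08 yaw 86.46 F [ 4.2  0.9 -0.6] M [ 0.009 -0.45  -0.074] e6 -0.047
```

Emit:
{"api": "jog_arm", "payload": {
  "rows": [
    {"jaw":1,"delta_pos":[0,0,0],"yaw":0.005556},
    {"jaw":1,"delta_pos":[0,0,0],"yaw":0.005556},
    {"jaw":1,"delta_pos":[0,0,0],"yaw":0.005556}
  ]
}}

```text
clock: 7.45
position: [0.538, 0.0792, 0.1492]
tcp_rot: [3.141, -0.001, 1.473]
wrist_force: [5.0, 2.9, -1.5]
gripper_width: 0.0138
grasp_force: 30.0
```

```bash
python3 -c "
from h import *
m()"
```

```text
t 7.45 yaw 84.42 F [ 5.   2.9 -1.5] M [ 0.343 -0.745 -0.071] e6 -0.067
```

Emit:
{"api": "jog_arm", "payload": {
  "rows": [
    {"jaw":1,"delta_pos":[0,0,0],"yaw":0.005556},
    {"jaw":1,"delta_pos":[0,0,0],"yaw":0.005556},
    {"jaw":1,"delta_pos":[0,0,0],"yaw":0.005556}
  ]
}}

```text
clock: 7.82
position: [0.5378, 0.0792, 0.1492]
tcp_rot: [3.141, -0.001, 1.439]
wrist_force: [4.5, 2.1, -3.1]
gripper_width: 0.0137
grasp_force: 30.0
```

```bash
python3 -c "
from h import *
m()"
```

```text
t 7.83 yaw 82.44 F [ 4.5  2.1 -3.1] M [ 0.401 -0.718 -0.057] e6 -0.084
```

Emit:
{"api": "jog_arm", "payload": {
  "rows": [
    {"jaw":1,"delta_pos":[0,0.004,0],"yaw":0.005556},
    {"jaw":1,"delta_pos":[0,0.004,0],"yaw":0.005556},
    {"jaw":1,"delta_pos":[0,0.004,0],"yaw":0.005556}
  ]
}}

```text
clock: 8.2
position: [0.5378, 0.0792, 0.1492]
tcp_rot: [-3.14, -0.001, 1.404]
wrist_force: [-0.7, 5.1, -0.2]
gripper_width: 0.014
grasp_force: 30.0
```

```bash
python3 -c "
from h import *
m()"
```

```text
t 8.2 yaw 80.44 F [-0.7  5.1 -0.2] M [ 0.86   0.34  -0.049] e6 -0.077
```

Emit:
{"api": "jog_arm", "payload": {
  "rows": [
    {"jaw":1,"delta_pos":[0,0,0],"yaw":0.005556},
    {"jaw":1,"delta_pos":[0,0,0],"yaw":0.005556},
    {"jaw":1,"delta_pos":[0,0,0],"yaw":0.005556}
  ]
}}

```text
clock: 8.57
position: [0.5377, 0.0793, 0.1492]
tcp_rot: [-3.14, -0.001, 1.369]
wrist_force: [-2.0, 4.8, 0.1]
gripper_width: 0.014
grasp_force: 30.0
```

```bash
python3 -c "
from h import *
m()"
```

```text
t 8.57 yaw 78.46 F [-2.   4.8  0.1] M [0.886 0.411 0.041] e6 0.01
```

Emit:
{"api": "jog_arm", "payload": {
  "rows": [
    {"jaw":1,"delta_pos":[0,0,0],"yaw":0.005556},
    {"jaw":1,"delta_pos":[0,0,0],"yaw":0.005556},
    {"jaw":1,"delta_pos":[0,0,0],"yaw":0.005556}
  ]
}}

```text
clock: 8.95
position: [0.5376, 0.0793, 0.1492]
tcp_rot: [-3.14, -0.001, 1.334]
wrist_force: [-2.3, 4.4, 0.2]
gripper_width: 0.0135
grasp_force: 30.0
```

```bash
python3 -c "
from h import *
m()"
```

```text
t 8.95 yaw 76.46 F [-2.3  4.4  0.2] M [ 0.905  0.507 -0.01 ] e6 -0.009
```

Emit:
{"api": "jog_arm", "payload": {
  "rows": [
    {"jaw":1,"delta_pos":[0,0,0],"yaw":0.005556},
    {"jaw":1,"delta_pos":[0,0,0],"yaw":0.005556},
    {"jaw":1,"delta_pos":[0,0,0],"yaw":0.005556}
  ]
}}

```text
clock: 9.32
position: [0.5375, 0.0793, 0.1492]
tcp_rot: [-3.139, -0.001, 1.3]
wrist_force: [-2.1, 5.6, -0.9]
gripper_width: 0.0141
grasp_force: 30.0
```

```bash
python3 -c "
from h import *
m()"
```

```text
t 9.32 yaw 74.46 F [-2.1  5.6 -0.9] M [ 0.879  0.534 -0.028] e6 -0.024
```

Emit:
{"api": "jog_arm", "payload": {
  "rows": [
    {"jaw":1,"delta_pos":[0,0,0],"yaw":0.005556},
    {"jaw":1,"delta_pos":[0,0,0],"yaw":0.005556},
    {"jaw":1,"delta_pos":[0,0,0],"yaw":0.005556}
  ]
}}

```text
clock: 9.7
position: [0.5374, 0.0793, 0.1492]
tcp_rot: [-3.139, -0.0, 1.265]
wrist_force: [-2.9, 5.1, 0.5]
gripper_width: 0.0137
grasp_force: 30.0
```

```bash
python3 -c "
from h import *
m()"
```

```text
t 9.7 yaw 72.46 F [-2.9  5.1  0.5] M [ 0.891  0.661 -0.028] e6 -0.039
```

Emit:
{"api": "jog_arm", "payload": {
  "rows": [
    {"jaw":1,"delta_pos":[0,0,0],"yaw":0.005556},
    {"jaw":1,"delta_pos":[0,0,0],"yaw":0.005556},
    {"jaw":1,"delta_pos":[0,0,0],"yaw":0.005556}
  ]
}}

```text
clock: 10.07
position: [0.5373, 0.0794, 0.1491]
tcp_rot: [-3.139, -0.0, 1.23]
wrist_force: [-2.6, 5.5, 1.2]
gripper_width: 0.0141
grasp_force: 30.0
```

```bash
python3 -c "
from h import *
m()"
```

```text
t 10.07 yaw 70.46 F [-2.6  5.5  1.2] M [ 0.925  0.703 -0.072] e6 -0.047
```

Emit:
{"api": "jog_arm", "payload": {
  "rows": [
    {"jaw":1,"delta_pos":[0,0,0],"yaw":0.005556},
    {"jaw":1,"delta_pos":[0,0,0],"yaw":0.005556},
    {"jaw":1,"delta_pos":[0,0,0],"yaw":0.005556}
  ]
}}

```text
clock: 10.45
position: [0.5372, 0.0794, 0.1492]
tcp_rot: [-3.139, -0.0, 1.195]
wrist_force: [-4.7, 5.9, 0.8]
gripper_width: 0.0137
grasp_force: 30.0
```

```bash
python3 -c "
from h import *
m()"
```

```text
t 10.45 yaw 68.46 F [-4.7  5.9  0.8] M [ 0.948  0.794 -0.064] e6 -0.063
```

Emit:
{"api": "jog_arm", "payload": {
  "rows": [
    {"jaw":1,"delta_pos":[0,0,0],"yaw":0.005556},
    {"jaw":1,"delta_pos":[0,0,0],"yaw":0.005556},
    {"jaw":1,"delta_pos":[0,0,0],"yaw":0.005556}
  ]
}}

```text
clock: 10.82
position: [0.5371, 0.0795, 0.1492]
tcp_rot: [-3.138, -0.0, 1.16]
wrist_force: [-5.1, 5.6, 1.2]
gripper_width: 0.0139
grasp_force: 30.0
```

```bash
python3 -c "
from h import *
m()"
```

```text
t 10.82 yaw 66.47 F [-5.1  5.6  1.2] M [0.995 0.896 0.021] e6 0.021
```

Emit:
{"api": "jog_arm", "payload": {
  "rows": [
    {"jaw":1,"delta_pos":[0,0,0],"yaw":0.005556},
    {"jaw":1,"delta_pos":[0,0,0],"yaw":0.005556},
    {"jaw":1,"delta_pos":[0,0,0],"yaw":0.005556}
  ]
}}

```text
clock: 11.2
position: [0.537, 0.0795, 0.1492]
tcp_rot: [-3.138, 0.0, 1.125]
wrist_force: [-4.2, 5.2, 1.1]
gripper_width: 0.0136
grasp_force: 30.0
```

```bash
python3 -c "
from h import *
m()"
```

```text
t 11.2 yaw 64.47 F [-4.2  5.2  1.1] M [ 0.947  0.954 -0.034] e6 0.005
```

Emit:
{"api": "jog_arm", "payload": {
  "rows": [
    {"jaw":1,"delta_pos":[0.003,-0.005,0],"yaw":0.005556},
    {"jaw":1,"delta_pos":[0.003,-0.005,0],"yaw":0.005556},
    {"jaw":1,"delta_pos":[0.003,-0.005,0],"yaw":0.005556}
  ]
}}

```text
clock: 11.58
position: [0.5369, 0.0796, 0.1492]
tcp_rot: [-3.14, 0.001, 1.09]
wrist_force: [-4.7, 3.3, 0.7]
gripper_width: 0.0139
grasp_force: 30.0
```

```bash
python3 -c "
from h import *
m()"
```

```text
t 11.57 yaw 62.44 F [-4.7  3.3  0.7] M [0.541 0.968 0.008] e6 -0.016
```

Emit:
{"api": "jog_arm", "payload": {
  "rows": [
    {"jaw":1,"delta_pos":[0,0,0],"yaw":0.005556},
    {"jaw":1,"delta_pos":[0,0,0],"yaw":0.005556},
    {"jaw":1,"delta_pos":[0,0,0],"yaw":0.005556}
  ]
}}

```text
clock: 11.95
position: [0.5368, 0.0797, 0.1492]
tcp_rot: [-3.139, 0.001, 1.055]
wrist_force: [-4.7, 3.5, 1.0]
gripper_width: 0.0137
grasp_force: 30.0
```

```bash
python3 -c "
from h import *
m()"
```

```text
t 11.95 yaw 60.44 F [-4.7  3.5  1. ] M [ 0.584  1.054 -0.019] e6 -0.033
```

Emit:
{"api": "jog_arm", "payload": {
  "rows": [
    {"jaw":1,"delta_pos":[0,0,0],"yaw":0.005556},
    {"jaw":1,"delta_pos":[0,0,0],"yaw":0.005556},
    {"jaw":1,"delta_pos":[0,0,0],"yaw":0.005556}
  ]
}}

```text
clock: 12.32
position: [0.5367, 0.0797, 0.1492]
tcp_rot: [-3.139, 0.001, 1.02]
wrist_force: [-6.3, 3.4, 1.3]
gripper_width: 0.0137
grasp_force: 30.0
```

```bash
python3 -c "
from h import *
m()"
```

```text
t 12.32 yaw 58.45 F [-6.3  3.4  1.3] M [ 0.643  1.109 -0.075] e6 -0.044
```

Emit:
{"api": "jog_arm", "payload": {
  "rows": [
    {"jaw":1,"delta_pos":[0,0,0],"yaw":0.005556},
    {"jaw":1,"delta_pos":[0,0,0],"yaw":0.005556},
    {"jaw":1,"delta_pos":[0,0,0],"yaw":0.005556}
  ]
}}

```text
clock: 12.7
position: [0.5366, 0.0798, 0.1492]
tcp_rot: [-3.139, 0.001, 0.985]
wrist_force: [-6.5, 3.9, 2.8]
gripper_width: 0.014
grasp_force: 30.0
```

```bash
python3 -c "
from h import *
m()"
```

```text
t 12.7 yaw 56.45 F [-6.5  3.9  2.8] M [ 0.662  1.145 -0.069] e6 -0.062
```

Emit:
{"api": "jog_arm", "payload": {
  "rows": [
    {"jaw":1,"delta_pos":[0,0,0],"yaw":0.005556},
    {"jaw":1,"delta_pos":[0,0,0],"yaw":0.005556},
    {"jaw":1,"delta_pos":[0,0,0],"yaw":0.005556}
  ]
}}

```text
clock: 13.08
position: [0.5365, 0.0799, 0.1492]
tcp_rot: [-3.139, 0.001, 0.951]
wrist_force: [-6.2, 4.8, 1.5]
gripper_width: 0.0138
grasp_force: 30.0
```

```bash
python3 -c "
from h import *
m()"
```

```text
t 13.07 yaw 54.46 F [-6.2  4.8  1.5] M [ 0.686  1.228 -0.011] e6 0.018
```

Emit:
{"api": "jog_arm", "payload": {
  "rows": [
    {"jaw":1,"delta_pos":[0,0,0],"yaw":0.005556},
    {"jaw":1,"delta_pos":[0,0,0],"yaw":0.005556},
    {"jaw":1,"delta_pos":[0,0,0],"yaw":0.005556}
  ]
}}

```text
clock: 13.45
position: [0.5364, 0.0799, 0.1492]
tcp_rot: [-3.139, 0.001, 0.916]
wrist_force: [-5.9, 5.2, 2.5]
gripper_width: 0.0141
grasp_force: 30.0
```

```bash
python3 -c "
from h import *
m()"
```

```text
t 13.45 yaw 52.46 F [-5.9  5.2  2.5] M [ 0.774  1.365 -0.051] e6 0.011
```

Emit:
{"api": "jog_arm", "payload": {
  "rows": [
    {"jaw":1,"delta_pos":[0,-0.007,0],"yaw":0.005556},
    {"jaw":1,"delta_pos":[0,-0.007,0],"yaw":0.005556},
    {"jaw":1,"delta_pos":[0,-0.007,0],"yaw":0.005556}
  ]
}}

```text
clock: 13.82
position: [0.5363, 0.0801, 0.1492]
tcp_rot: [-3.141, 0.001, 0.88]
wrist_force: [-4.7, 1.2, 1.8]
gripper_width: 0.0134
grasp_force: 30.0
```

```bash
python3 -c "
from h import *
m()"
```

```text
t 13.82 yaw 50.41 F [-4.7  1.2  1.8] M [ 0.109  0.965 -0.051] e6 -0.028
```

Emit:
{"api": "jog_arm", "payload": {
  "rows": [
    {"jaw":1,"delta_pos":[0,0,0],"yaw":0.005556},
    {"jaw":1,"delta_pos":[0,0,0],"yaw":0.005556},
    {"jaw":1,"delta_pos":[0,0,0],"yaw":0.005556}
  ]
}}

```text
clock: 14.2
position: [0.5362, 0.0802, 0.1492]
tcp_rot: [-3.141, 0.001, 0.844]
wrist_force: [-6.5, 0.2, 1.7]
gripper_width: 0.0141
grasp_force: 30.0
```

```bash
python3 -c "
from h import *
m()"
```

```text
t 14.2 yaw 48.33 F [-6.5  0.2  1.7] M [ 0.125  1.156 -0.04 ] e6 -0.041
```

Emit:
{"api": "jog_arm", "payload": {
  "rows": [
    {"jaw":1,"delta_pos":[0,0,0],"yaw":0.005556},
    {"jaw":1,"delta_pos":[0,0,0],"yaw":0.005556},
    {"jaw":1,"delta_pos":[0,0,0],"yaw":0.005556}
  ]
}}

```text
clock: 14.58
position: [0.5361, 0.0802, 0.1492]
tcp_rot: [-3.141, 0.001, 0.809]
wrist_force: [-6.3, 0.7, 2.0]
gripper_width: 0.0138
grasp_force: 30.0
```

```bash
python3 -c "
from h import *
m()"
```

```text
t 14.57 yaw 46.33 F [-6.3  0.7  2. ] M [ 0.085  1.195 -0.068] e6 -0.051
```

Emit:
{"api": "jog_arm", "payload": {
  "rows": [
    {"jaw":1,"delta_pos":[0,0,0],"yaw":0.005556},
    {"jaw":1,"delta_pos":[0,0,0],"yaw":0.005556},
    {"jaw":1,"delta_pos":[0,0,0],"yaw":0.005556}
  ]
}}

```text
clock: 14.95
position: [0.536, 0.0803, 0.1492]
tcp_rot: [-3.141, 0.001, 0.774]
wrist_force: [-7.3, 1.4, 1.4]
gripper_width: 0.0137
grasp_force: 30.0
```

```bash
python3 -c "
from h import *
m()"
```

```text
t 14.95 yaw 44.34 F [-7.3  1.4  1.4] M [ 0.203  1.272 -0.071] e6 -0.066
```

Emit:
{"api": "jog_arm", "payload": {
  "rows": [
    {"jaw":1,"delta_pos":[0,0,0],"yaw":0.005556},
    {"jaw":1,"delta_pos":[0,0,0],"yaw":0.005556},
    {"jaw":1,"delta_pos":[0,0,0],"yaw":0.005556}
  ]
}}

```text
clock: 15.32
position: [0.536, 0.0804, 0.1492]
tcp_rot: [-3.141, 0.001, 0.739]
wrist_force: [-6.4, 1.1, 2.2]
gripper_width: 0.0137
grasp_force: 30.0
```

```bash
python3 -c "
from h import *
m()"
```

```text
t 15.32 yaw 42.35 F [-6.4  1.1  2.2] M [0.271 1.306 0.052] e6 0.023
```

Emit:
{"api": "jog_arm", "payload": {
  "rows": [
    {"jaw":1,"delta_pos":[0,0,0],"yaw":0.005556},
    {"jaw":1,"delta_pos":[0,0,0],"yaw":0.005556},
    {"jaw":1,"delta_pos":[0,0,0],"yaw":0.005556}
  ]
}}

```text
clock: 15.7
position: [0.5359, 0.0805, 0.1492]
tcp_rot: [-3.14, 0.001, 0.704]
wrist_force: [-5.9, 2.2, 1.3]
gripper_width: 0.0141
grasp_force: 30.0
```

```bash
python3 -c "
from h import *
m()"
```

```text
t 15.7 yaw 40.36 F [-5.9  2.2  1.3] M [ 0.28   1.367 -0.065] e6 0.002
```

Emit:
{"api": "jog_arm", "payload": {
  "rows": [
    {"jaw":1,"delta_pos":[0,0,0],"yaw":0.005556},
    {"jaw":1,"delta_pos":[0,0,0],"yaw":0.005556},
    {"jaw":1,"delta_pos":[0,0,0],"yaw":0.005556}
  ]
}}

```text
clock: 16.08
position: [0.5358, 0.0806, 0.1492]
tcp_rot: [-3.14, 0.001, 0.67]
wrist_force: [-6.9, 1.6, 1.9]
gripper_width: 0.0139
grasp_force: 30.0
```

```bash
python3 -c "
from h import *
m()"
```

```text
t 16.07 yaw 38.36 F [-6.9  1.6  1.9] M [ 0.36   1.414 -0.019] e6 -0.011
```

Emit:
{"api": "jog_arm", "payload": {
  "rows": [
    {"jaw":1,"delta_pos":[0,0,0],"yaw":0.005556},
    {"jaw":1,"delta_pos":[0,0,0],"yaw":0.005556},
    {"jaw":1,"delta_pos":[0,0,0],"yaw":0.005556}
  ]
}}

```text
clock: 16.45
position: [0.5358, 0.0807, 0.1492]
tcp_rot: [-3.14, 0.001, 0.635]
wrist_force: [-7.0, 1.8, 2.1]
gripper_width: 0.0139
grasp_force: 30.0
```

```bash
python3 -c "
from h import *
m()"
```

```text
t 16.45 yaw 36.36 F [-7.   1.8  2.1] M [0.357 1.396 0.012] e6 0.012
```

Emit:
{"api": "jog_arm", "payload": {
  "rows": [
    {"jaw":1,"delta_pos":[0,0,0],"yaw":0.005556},
    {"jaw":1,"delta_pos":[0,0,0],"yaw":0.005556},
    {"jaw":1,"delta_pos":[0,0,0],"yaw":0.005556}
  ]
}}

```text
clock: 16.82
position: [0.5357, 0.0808, 0.1492]
tcp_rot: [-3.14, 0.002, 0.6]
wrist_force: [-7.3, 2.3, 1.4]
gripper_width: 0.0138
grasp_force: 30.0
```

```bash
python3 -c "
from h import *
m()"
```

```text
t 16.82 yaw 34.38 F [-7.3  2.3  1.4] M [0.421 1.483 0.039] e6 0.058
```

The torque departs from the 12° pattern here: at 36.4° e6 is +0.01 (expected −0.03), and at 34.4° it is +0.06 (expected −0.05). I'll take one small confirming step.

Emit:
{"api": "jog_arm", "payload": {
  "rows": [
    {"jaw":1,"delta_pos":[0,0,0],"yaw":0.004},
    {"jaw":1,"delta_pos":[0,0,0],"yaw":0.004},
    {"jaw":1,"delta_pos":[0,0,0],"yaw":0.004}
  ]
}}

```text
clock: 17.2
position: [0.5357, 0.0809, 0.1492]
tcp_rot: [-3.14, 0.002, 0.575]
wrist_force: [-8.1, 2.1, 2.7]
gripper_width: 0.0137
grasp_force: 30.0
```

```bash
python3 -c "
from h import *
m()"
```

```text
t 17.2 yaw 32.95 F [-8.1  2.1  2.7] M [0.439 1.464 0.11 ] e6 0.131
```

Contact is at tool yaw ≈36.1°, with clicks at about 43.4°, 55.4° … 91.4°. I'll back off to 91.4°, 4.6 pitches.

Emit:
{"api": "jog_arm", "payload": {
  "rows": [
    {"jaw":1,"delta_pos":[0,0,0],"yaw":-0.02},
    {"jaw":1,"delta_pos":[0,0,0],"yaw":-0.04},
    {"jaw":1,"delta_pos":[0,0,0],"yaw":-0.06},
    {"jaw":1,"delta_pos":[0,0,0],"yaw":-0.08},
    {"jaw":1,"delta_pos":[0,0,0],"yaw":-0.1},
    {"jaw":1,"delta_pos":[0,0,0],"yaw":-0.12},
    {"jaw":1,"delta_pos":[0,0,0],"yaw":-0.14},
    {"jaw":1,"delta_pos":[0,0,0],"yaw":-0.162},
    {"jaw":1,"delta_pos":[0,0,0],"yaw":-0.162},
    {"jaw":1,"delta_pos":[0,0,0],"yaw":-0.162}
  ]
}}

```text
clock: 18.45
position: [0.5383, 0.0794, 0.1493]
tcp_rot: [3.138, 0.002, 1.589]
wrist_force: [5.4, -1.8, -2.5]
gripper_width: 0.014
grasp_force: 30.0
```

```bash
python3 -c "
from h import *
m()"
```

```text
t 18.45 yaw 91.05 F [ 5.4 -1.8 -2.5] M [-0.437 -0.649 -0.04 ] e6 -0.017
```

Emit:
{"api": "jog_arm", "payload": {
  "rows": [
    {"jaw":1,"delta_pos":[0,0.006,0],"yaw":0},
    {"jaw":1,"delta_pos":[0,0.006,0],"yaw":0},
    {"jaw":0.5,"delta_pos":[0,0.006,0],"yaw":0},
    {"jaw":0.5,"delta_pos":[0,0.006,0],"yaw":0},
    {"jaw":0.5,"delta_pos":[0,0.006,0],"yaw":0},
    {"jaw":0.5,"delta_pos":[0,0.006,0],"yaw":0},
    {"jaw":0.5,"delta_pos":[0,0.006,0],"yaw":0},
    {"jaw":0.5,"delta_pos":[0,0.006,0],"yaw":0}
  ]
}}

```text
clock: 19.45
position: [0.5378, 0.0805, 0.1492]
tcp_rot: [-3.142, -0.0, 1.593]
wrist_force: [-0.0, 0.6, 1.0]
gripper_width: 0.0438
grasp_force: 0.0
```

Emit:
{"api": "jog_arm", "payload": {
  "rows": [
    {"jaw":0.5,"delta_pos":[0,0,-0.2],"yaw":0},
    {"jaw":0.5,"delta_pos":[0,0,-0.4],"yaw":0},
    {"jaw":0.5,"delta_pos":[-0.2,0,-0.6],"yaw":0},
    {"jaw":0.5,"delta_pos":[0.2,0,-0.6],"yaw":0},
    {"jaw":0.5,"delta_pos":[0.26,0,-0.6],"yaw":0},
    {"jaw":0.5,"delta_pos":[0.26,0,-0.6],"yaw":0}
  ]
}}

```text
clock: 20.2
position: [0.5365, 0.1338, 0.2691]
tcp_rot: [-3.141, -0.0, 1.596]
wrist_force: [-0.2, -0.6, -0.3]
gripper_width: 0.044
grasp_force: 0.0
```

Run:
```python
from h import *
st();snap('wrist','w2.png')
im=cv2.imread('pics/w2.png')
t=snap('top','t3.png')
cv2.imwrite('pics/v2.png',np.hstack([cv2.resize(im,(440,330)),cv2.resize(cv2.imread('pics/t3.png')[180:280,200:309],(360,330),interpolation=2)]))
```

```text
clock 20.2
position [0.5365 0.1338 0.2691]
tcp_rot [-3.1413e+00 -2.0000e-04  1.5955e+00]
wrist_force [-0.2264 -0.5801 -0.2551]
moment [-0.076   0.0071 -0.0105]
gripper_width 0.044
grasp_force 0.0
```

View pics/v2.png

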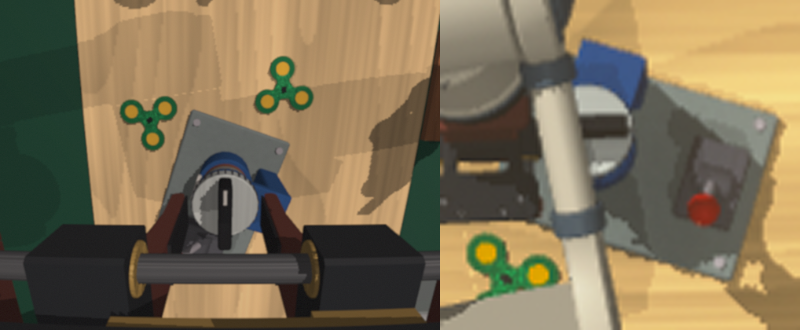

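The ring has stayed at the release angle, since the bar is vertical in the wrist view. The lever is still at its start end, with the ball at about (0.474,-0.010). I'll close the fingers and go behind the ball.

Emit:
{"api": "jog_arm", "payload": {
  "rows": [
    {"jaw":1,"delta_pos":[-0.637,-0.548,0],"yaw":0.053},
    {"jaw":1,"delta_pos":[-0.637,-0.548,0],"yaw":0.053},
    {"jaw":1,"delta_pos":[-0.637,-0.548,0],"yaw":0.053},
    {"jaw":1,"delta_pos":[-0.637,-0.548,0],"yaw":0.053},
    {"jaw":1,"delta_pos":[-0.637,-0.548,0],"yaw":0.053},
    {"jaw":1,"delta_pos":[-0.637,-0.548,0],"yaw":0.053}
  ]
}}

```text
clock: 21.05
position: [0.4304, 0.0031, 0.2689]
tcp_rot: [-3.141, 0.0, 1.261]
wrist_force: [0.2, 0.2, 0.5]
gripper_width: 0.0004
grasp_force: 0.0
```

Run:
```python
from h import *
st();snap('wrist','w3.png')
a=cv2.imread('pics/w3.png')
h=cv2.cvtColor(cv2.imread('pics/t3.png')[210:260,260:300],cv2.COLOR_BGR2HSV)
k=((h[...,0]<8)|(h[...,0]>172))&(h[...,1]>170)&(h[...,2]>80);v,u=np.nonzero(k);c=(260+u.mean(),210+v.mean());print(c,len(u),ray('t3.png',c,.107))
```

```text
clock 21.05
position [0.4304 0.0031 0.2689]
tcp_rot [-3.141  0.     1.261]
wrist_force [0.1689 0.2315 0.4865]
moment [-0.0529  0.1057 -0.03  ]
gripper_width 0.0004
grasp_force 0.0
(np.float64(279.23809523809524), np.float64(242.93650793650795)) 63 [ 0.47982435 -0.00831781  0.107     ]
```

View pics/w3.png

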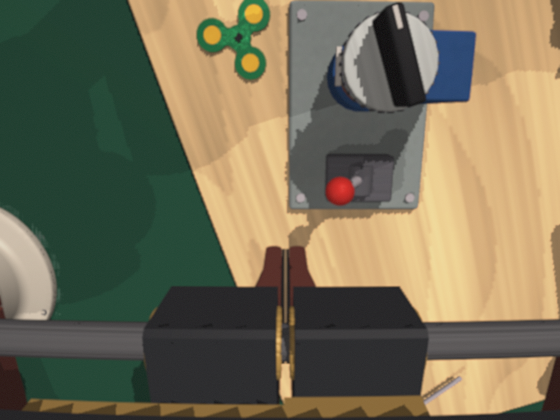

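The wrist view has the ball at (340,190), straight ahead of the closed fingers along tool y. I'll descend and push.

Emit:
{"api": "jog_arm", "payload": {
  "rows": [
    {"jaw":1,"delta_pos":[0.02,0,0.3],"yaw":0},
    {"jaw":1,"delta_pos":[0.02,0,0.6],"yaw":0},
    {"jaw":1,"delta_pos":[0.02,0,0.87],"yaw":0},
    {"jaw":1,"delta_pos":[0.02,0,0.87],"yaw":0},
    {"jaw":1,"delta_pos":[0.02,0,0.87],"yaw":0}
  ]
}}

```text
clock: 21.72
position: [0.4323, 0.0067, 0.0976]
tcp_rot: [3.139, -0.001, 1.261]
wrist_force: [-0.2, 0.7, 0.5]
gripper_width: 0.0007
grasp_force: 0.0
```

Emit:
{"api": "jog_arm", "payload": {
  "rows": [
    {"jaw":1,"delta_pos":[0,0.06,0],"yaw":0},
    {"jaw":1,"delta_pos":[0,0.12,0],"yaw":0},
    {"jaw":1,"delta_pos":[0,0.17,0],"yaw":0},
    {"jaw":1,"delta_pos":[0,0.22,0],"yaw":0},
    {"jaw":1,"delta_pos":[0,0.27,0],"yaw":0},
    {"jaw":1,"delta_pos":[0,0.31,0],"yaw":0},
    {"jaw":1,"delta_pos":[0,0.35,0],"yaw":0},
    {"jaw":1,"delta_pos":[0,0.39,0],"yaw":0},
    {"jaw":1,"delta_pos":[0,0.42,0],"yaw":0},
    {"jaw":1,"delta_pos":[0,0.42,0],"yaw":0}
  ]
}}

```text
clock: 22.98
position: [0.5115, -0.0194, 0.0951]
tcp_rot: [3.141, 0.0, 1.26]
wrist_force: [0.3, -0.0, 0.3]
gripper_width: 0.0004
grasp_force: 0.0
```

Emit:
{"api": "jog_arm", "payload": {
  "rows": [
    {"jaw":1,"delta_pos":[0,0.01,0],"yaw":0},
    {"jaw":1,"delta_pos":[0,0.02,0],"yaw":0},
    {"jaw":1,"delta_pos":[0,0.025,0],"yaw":0},
    {"jaw":1,"delta_pos":[0,0.025,0],"yaw":0}
  ]
}}

```text
clock: 23.48
position: [0.5159, -0.0208, 0.0952]
tcp_rot: [3.142, 0.0, 1.26]
wrist_force: [-0.8, -0.3, -0.7]
gripper_width: 0.0005
grasp_force: 0.4
```

Emit:
{"api": "jog_arm", "payload": {
  "rows": [
    {"jaw":1,"delta_pos":[0,0.015,0],"yaw":0},
    {"jaw":1,"delta_pos":[0,0.015,0],"yaw":0},
    {"jaw":1,"delta_pos":[0,0.015,0],"yaw":0}
  ]
}}

```text
clock: 23.85
position: [0.5176, -0.0213, 0.0952]
tcp_rot: [-3.139, 0.0, 1.26]
wrist_force: [-7.1, 1.6, 2.6]
gripper_width: 0.0006
grasp_force: 3.3
```

Run:
```python
from h import *
snap('wrist','w4.png');snap('scene','s4.png');st()
cv2.imwrite('pics/v4.png',np.hstack([cv2.resize(cv2.imread('pics/w4.png'),(440,330)),cv2.resize(cv2.imread('pics/s4.png')[160:270,230:350],(360,330),interpolation=2)]))
```

```text
clock 23.95
position [ 0.5176 -0.0213  0.0952]
tcp_rot [-3.1385e+00  1.0000e-04  1.2604e+00]
wrist_force [-6.7446  1.398   1.2982]
moment [ 0.23    1.1334 -0.0026]
gripper_width 0.0006
grasp_force 3.3083
```

View pics/v4.png

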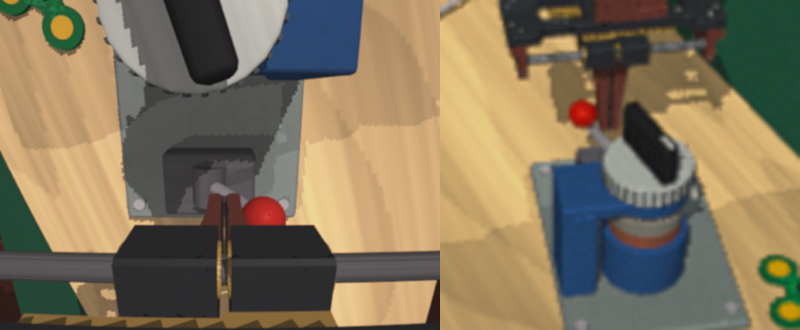

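The wrist and scene views show the lever leaning to the column side, hard on its stop at 7 N, and the ring undisturbed. I'll back away and hand in.

Emit:
{"api": "jog_arm", "payload": {
  "rows": [
    {"jaw":1,"delta_pos":[0,-0.15,0],"yaw":0},
    {"jaw":1,"delta_pos":[0,-0.3,0],"yaw":0},
    {"jaw":1,"delta_pos":[0,-0.3,-0.3],"yaw":0},
    {"jaw":1,"delta_pos":[0,-0.3,-0.6],"yaw":0},
    {"jaw":1,"delta_pos":[0,-0.3,-0.6],"yaw":0},
    {"jaw":1,"delta_pos":[0,-0.3,-0.6],"yaw":0}
  ]
}}

```text
clock: 24.7
position: [0.462, -0.0034, 0.2153]
tcp_rot: [3.14, -0.0, 1.26]
wrist_force: [-0.0, -0.5, 0.1]
gripper_width: 0.0003
grasp_force: 0.0
```

```bash
python3 -c "
from h import *
print(bot.hand_in())"
```

```text
the job is handed in; nothing more can be done
None
```

I turned the ring until the discs touched, backed it off five clicks (about 4.6 pitches by my estimate), pushed the lock lever over to its stop, touched nothing else that I could see, and handed the job in at about 25 s; the hand-in gave no verdict.

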